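# Load the curing turntable with a shoe last and index it under the hood

## Task

Lay the small shoe last, sole down and either way round, in the empty metal tray on the turntable. Then turn the turntable until the tray has clicked into place squarely under the amber hood, with the last still lying flat in the tray, and let go. Leave the other things on the desk where they are.

Things in the scene. Friction and masses are not known exactly. Their poses are not given: they have to be found in the camera images.
- small_last: the small pale wooden shoe last, loose on the desk: 150 mm long, 48 wide, 55 high, about 0.3 kg. Origin: centre of its underside (sole); x along its length to the toe, z up. Its heel and instep block is 40 mm wide with upright sides, from x = -65 to +23 mm, top at z = 55 mm; the toe end slopes down. (A similar last, 218 mm long, is a bystander.)
- stand: fixed curing stand: grey base plate 360 (x) by 410 mm (y), 18 high, with the turntable and an amber see-through hood over its left side (+y). Origin: on the turntable axis, at desk level; x away from the robot. The flat hood covers x -134 to +130, y +50 to +221 mm, underside 290 mm above the desk, on two 18 mm posts at y = 212, x = -50 and +120 mm.
- hood_lip (a point): middle of the lower front edge of the hood's roof (the edge nearest the robot), 290 mm above the desk
- turntable (a joint): turntable angle (rad), growing clockwise seen from above. 0: tray on the robot's side (stand's -x). +1.571 (quarter turn): tray at the stand's +y, squarely under the hood. Sprung click stops every 45 degrees: -0.785, 0, 0.785, 1.571, 2.356; let go within 0.07 of a stop it pulls itself in. Passing a click takes about 6 N at the handle.
- turntable_axis (a point): the turntable's axis at the top of its plywood disc (165 mm radius, top 40 mm above the desk)
- tray (a point): centre of the tray's inner floor, 44 mm above the desk, 85 mm from the turntable axis. Axes turn with the turntable: x along the tray's width (inner 68 mm), y along its length (inner 166 mm, across the radius), z up. Walls 6 mm thick, 12 mm above the inner floor.
- handle (a point): centre of the black ball (32 mm) on the turntable's upright handle (12 mm post); 130 mm above the desk, 155 mm from the axis, 50 degrees anticlockwise (from above) of the tray. With the tray under the hood the ball is 15 mm behind and 160 mm below the hood's front edge: no room there for an upright gripper, lean the tool 25 to 35 degrees with its body on the robot's side.
- big_last: bystander: big wooden last, 218 x 70 x 80 mm, origin under its centre
- thread_cone: bystander: white thread cone, 60 mm wide, 90 mm high
- jar: bystander: glass jar, 60 mm wide, 68 mm high
- tape_roll: bystander: roll of tape lying flat, 104 mm wide, 48 mm high
- tin: bystander: tin, 66 mm wide, 110 mm high
- brush: bystander: glue brush, 190 mm long, lying
- mug: bystander: blue mug, 80 mm wide, 95 mm high
- glue_tub: bystander: white tub, 68 mm wide, 85 mm high

How it is judged (in metres and radians):
On the way, in this order (a step that is already met when the one before it is completed fails the run):
1. the small last lies flat in the tray while the tray is still out from under the hood (turntable below 1.2 rad) (x of small_last in the frame of tray between -0.018 and 0.018 m and y of small_last in the frame of tray between -0.022 and 0.022 m and z of small_last in the frame of tray between -0.004 and 0.006 m and angle between small_last's own z axis and vertical below 0.12 rad and angle between the x axis of small_last and the y axis of tray, either way round below 0.25 rad and value of joint turntable below 1.2 rad), for 0.2 s.
2. the turntable stands in the click stop under the hood, with the last in the tray (x of small_last in the frame of tray between -0.018 and 0.018 m and y of small_last in the frame of tray between -0.022 and 0.022 m and z of small_last in the frame of tray between -0.004 and 0.006 m and angle between small_last's own z axis and vertical below 0.12 rad and angle between the x axis of small_last and the y axis of tray, either way round below 0.25 rad and value of joint turntable between 1.5208 and 1.6208 rad), for 0.2 s.
At the end, for the whole second after the job is handed in: The turntable rests in the click stop under the hood (1.571 +- 0.05 rad); the small last lies still in the tray, sole down (tilt < 0.12 rad), within 18 mm across and 22 mm along of its centre, sole within 6 mm of the floor, within 0.25 rad of the tray lengthwise, either way round (all of step 2 and velocity of joint turntable between -0.05 and 0.05 rad/s and linear speed of small_last below 0.03 m/s); the robot touches nothing.
It fails at once if a bystander moved by more than 30 mm (distance of any of big_last, thread_cone, jar, tape_roll, tin, brush, mug, glue_tub from where it was at the start of the episode above 0.03 m).
It also fails if it takes over 69 s, if anything falls off the work surface, if the arm or the gripper's body presses on something with over 40 N, if the wrist force passes 120 N, or if a joint passes its speed limit or range.

## Robot

A 6-joint arm with a two-finger parallel gripper is mounted at the origin on the work surface. World frame = base frame: x ahead of the robot, y to its left, z up, the work surface at z = 0. Lengths are in mm, angles in rad, forces in N, time in s.
With the tool pointing down it reaches from about 250 to 775 mm from the base axis. Payload 4 kg.
Tool frame: the origin (TCP) lies midway between the tips of the shut fingers; the grasp point (between the pads) lies 19 mm behind it (hold_point_z is the z of the grasp point in the tool frame, in mm); z points along the fingers, y is the line along which they close (so a half turn about z gives the same grasp; the last joint's range is limited). The gripper opens to 85 mm and grips with 20 to 120 N. Pads are 22 mm wide; open, the fingers measure 114 mm over their backs; the gripper's body (76 mm by 85 mm) begins 54 mm behind the grasp point. The pads swing forward as they close: fully open they stand 13 mm farther back than shut.
Start: joints at [1.233, 0.087, 1.371, -0, 1.684, -0.103], TCP at [127.965, 534.923, 231.341] pointing down, gripper open.
Joint ranges: [-3.1, 3.1], [-0.76, 2.03], [0.27, 2.55], [-1.08, 4.22], [0.17, 2.65], [-2.57, 2.57]. Speed limits (rad/s): [2.79, 2.79, 3.14, 3.14, 3.14, 3.14].

## Interface

Orientations are given as a unit quaternion [x, y, z, w].
In Python, from workcell import sense, grab_frame, sign_off, hold_point_z gives the robot as it stands.
- The arm moves only by the tool arm_command, never from a script. Its argument "rows" is a list of rows, each a list of 3 entries, a list of its own where there are three numbers: the shift along the tool's x, y, z in m, then the turn about the tool's z in degrees, then the gripper's target within -1 to 1 (shut at 1, half-way at 0, fully open at -1). A call has 1 to 12 rows; each row is the pose to reach, as a shift and turn from the pose commanded when the call began, along the tool's axes at that moment; what a row does not reach only later rows make up. A row lasts 1/12 s, in which the tool goes at most 41.7 mm and 7.16 degrees, less where a joint would pass 70% of its speed; a pose out of reach is approached as far as the arm can. A call with a gripper value outside its range is refused whole. The fingers move at their own pace and stop on an object; "newtons" is the grip in N (left out, the last holds). Time passes only in rows, so rows that repeat a pose let the fingers close. It gives the time, the measured TCP pose, the force, the opening and the grip force at its end, in the units of the state.
- sense(): the state, without advancing time (a new reading comes with each control period).
- grab_frame(name): name is "scene" or "top" or "wrist"; returns a dict with "color" (420x560x3 uint8, red, green, blue), "camera_matrix" (3x3 intrinsics, pixels), "D" ([k1, k2, p1, p2, k3] as OpenCV has them; the pictures are not rectified), "cam_to_world" (4x4, takes a point from camera to world coordinates); the wrist camera has in their place "hand_eye" (4x4, takes a point from camera to tool coordinates, whose origin is the TCP and whose axes are the flange's). Camera axes: x right, y down, z forward; pixel columns grow to the right and rows downward; lengths in mm; the calibration is good to about 2 mm. A picture is of the moment at which its call begins: read the wrist's pose just before it. There is no depth.
- sign_off(): hands the job in; it is judged then, once.
The state is a dict: "time": time; "qpos": joint angles; "joint_vel": joint speeds; "tau": joint torques, N m; "eef_pos": TCP position; "ee_rot": TCP orientation; "force": force on the tool from outside, world axes, zero at the start; "wrist_torque": the same for the moment, N m; "gripper_width": opening from 0.0 (shut) to 1.0 (fully open); "gripper_force": force on a finger pad.
Only numpy, scipy, OpenCV 4.12 (cv2) and the standard library are available. Lean on these libraries where they do the work, as an engineer would, in place of code of your own. Each camera call takes 0.05 s, during which the arm holds its last target. There are 200 camera calls.

## Working session

There is one attempt and no reset: what is moved stays moved. The work goes in short steps, Python scripts to look and compute and a tool call to move; the robot and the scene stay as the last step left them, time stands still between calls to the robot, and variables do not carry over. Pictures are saved under pics/ and viewed, at most 10 in all, crops included, and the job is handed in when it is done.

Besides the shell and the picture viewer there is one more tool, called after "Request:" by a JSON object that holds its "method" and its "body". arm_command: Moves the arm, as the interface text tells. Its arguments: {"type":"object","properties":{"rows":{"type":"array","items":{"type":"array"}},"newtons":{"type":"number"}},"required":["rows"]}

```bash
mkdir -p pics; ls
python3 - <<'E'
from workcell import *
import cv2,numpy as np
print(sense(),hold_point_z)
for n in ["scene","top"]:
    f=grab_frame(n); cv2.imwrite(f"pics/{n}0.png",f["color"][:,:,::-1]); np.savez(f"{n}0.npz",**f)
    print(n,f["camera_matrix"],f["D"],f["cam_to_world"])
E
```

```text
pics
{'time': 0.0, 'qpos': array([ 1.23284043e+00,  8.79684925e-02,  1.37226847e+00,  2.12165461e-07,
        1.68360707e+00, -1.03126490e-01]), 'joint_vel': array([-3.44770246e-05,  9.27949865e-05,  1.72190660e-04,  4.63175389e-04,
       -1.95895518e-04,  1.12255139e-03]), 'tau': array([ 6.70354439e-04, -3.51864481e+01, -3.13277936e+01, -5.64729430e-05,
        1.06670152e-02, -2.98382332e-06]), 'eef_pos': array([127.82352235, 534.4237701 , 230.12454857]), 'ee_rot': array([ 1.17145018e-01,  9.93114182e-01, -1.09839783e-03, -2.46355371e-04]), 'force': array([ 0.30771533, -0.74821968,  0.57346922]), 'wrist_torque': array([-0.02759598, -0.00565961, -0.01480387]), 'gripper_force': 0.0, 'gripper_width': 0.999707021079288} -18.700000000000003
scene [[518.64736739   0.         277.56531964]
 [  0.         518.64736739 199.2938748 ]
 [  0.           0.           1.        ]] [-0.1681597  0.         0.         0.         0.       ] [[ 4.34141393e-01  7.20368160e-01 -5.40916783e-01  1.37048954e+03]
 [ 9.00835520e-01 -3.49878456e-01  2.57061145e-01 -3.64598066e+02]
 [-4.07646511e-03 -5.98877934e-01 -8.00829946e-01  1.45255463e+03]
 [ 0.00000000e+00  0.00000000e+00  0.00000000e+00  1.00000000e+00]]
top [[472.15786377   0.         274.76750543]
 [  0.         472.15786377 213.15671337]
 [  0.           0.           1.        ]] [0.03835992 0.         0.         0.         0.        ] [[-1.89344501e-02 -9.90780572e-01  1.34146725e-01  3.74993159e+02]
 [-9.99786801e-01  1.76573249e-02 -1.07037932e-02  2.38184891e+01]
 [ 8.23643804e-03 -1.34320796e-01 -9.90903671e-01  1.38795510e+03]
 [ 0.00000000e+00  0.00000000e+00  0.00000000e+00  1.00000000e+00]]
```

View pics/top0.png

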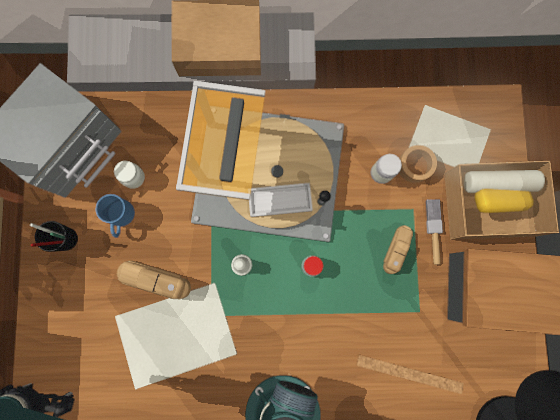

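View pics/scene0.png

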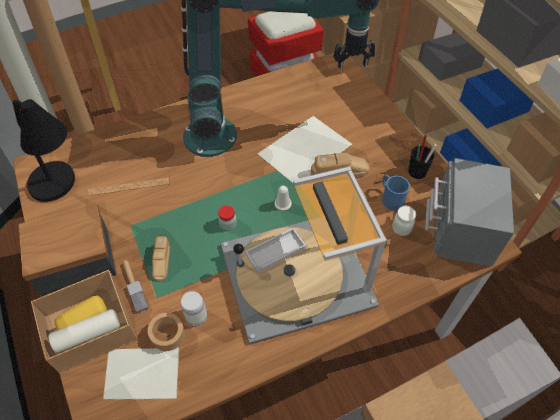

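The top view shows the small last at about (398,249) and the tray at (280,200). The handle ball is at (324,197), the axis knob at (277,172), and the big last at (152,280). The scene view shows the small last at (160,257) and the tray at (275,250). I'll enlarge both and mask.

```bash
cat > h.py <<'E'
import cv2,numpy as np
def load(n): return dict(np.load(n+"0.npz"))
def ray(f,uv,T=None):
    T=f["cam_to_world"] if T is None else T
    p=cv2.undistortPoints(np.array(uv,float).reshape(-1,1,2),f["camera_matrix"],f["D"]).reshape(-1,2)
    return T[:3,3],np.c_[p,np.ones(len(p))]@T[:3,:3].T
def plane(f,uv,z,T=None):
    o,d=ray(f,uv,T); return o+d*((z-o[2])/d[:,2])[:,None]
def proj(f,P,T=None):
    T=f["cam_to_world"] if T is None else T
    W=np.linalg.inv(T)
    return cv2.projectPoints(np.array(P,float).reshape(-1,1,3),cv2.Rodrigues(W[:3,:3])[0],W[:3,3],f["camera_matrix"],f["D"])[0].reshape(-1,2)
E
python3 - <<'E'
from h import *
t=load("top");s=load("scene")
c=lambda f,x,y,w,h,k:cv2.resize(f["color"][y:y+h,x:x+w,::-1],None,fx=k,fy=k,interpolation=cv2.INTER_CUBIC)
a=np.zeros((600,800,3),np.uint8)
a[:300,:400]=c(t,225,160,100+33,75+25,3)[:300,:400] if 0 else cv2.resize(c(t,235,155,100,75,4),(400,300))
a[:300,400:]=c(t,350,210,100,75,4)
a[300:,:400]=c(s,225,210,100,75,4)
a[300:,400:]=c(s,120,225,100,75,4)
cv2.imwrite("pics/crop.png",a)
# auto: bright-wood mask of last in top (on green mat)
hsv=cv2.cvtColor(t["color"],cv2.COLOR_RGB2HSV); m=np.zeros((420,560),np.uint8)
m[215:285,370:418]=((hsv[215:285,370:418,0]<28)&(hsv[215:285,370:418,2]>90))*255
n,l,st,ce=cv2.connectedComponentsWithStats(m); print(st[1:],ce[1:])
k=1+np.argmax(st[1:,4]); cs,_=cv2.findContours((l==k).astype(np.uint8),0,1)
r=cv2.minAreaRect(cs[0]);print(r); print(plane(t,cv2.boxPoints(r),25))
E
```

```text
[[414 215   4  57 124]
 [383 225  30  49 863]] [[416.14516129 235.35483871]
 [397.71031286 249.46002317]]
((397.8448486328125, 249.63792419433594), (18.755231857299805, 50.6948356628418), 21.801406860351562)
[[ 390.73194575 -288.46988683   25.        ]
 [ 525.37309823 -349.79484101   25.        ]
 [ 504.20164171 -398.95027013   25.        ]
 [ 370.17527749 -337.11821656   25.        ]]
```

View pics/crop.png

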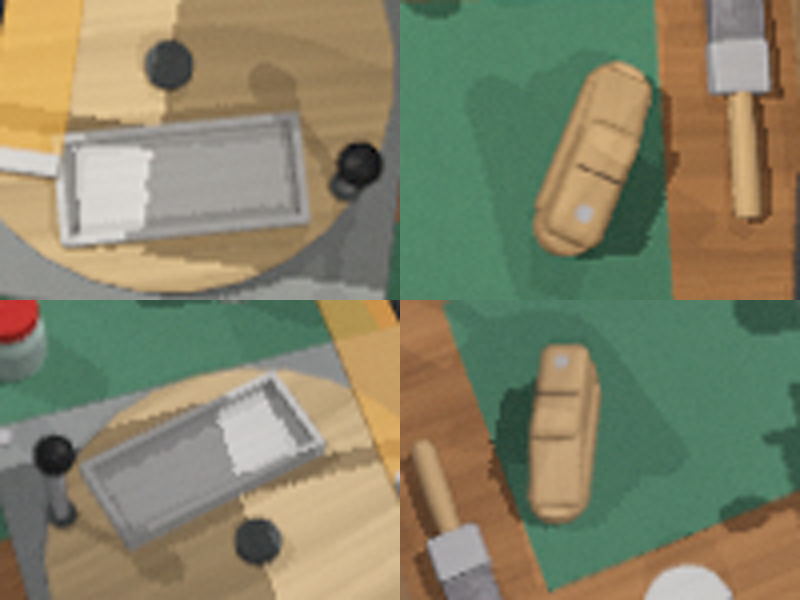

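The crop shows, at 4x, the tray corners at (62,135), (300,115), (308,222) and (65,245) in the top view. The last's heel disc is at (585,213) and its block lines are at (599,173) and (612,125), so the toe points away from the robot.

Run:
```python
from h import *
np.set_printoptions(suppress=True,precision=1)
t=load("top");s=load("scene")
T=lambda a,ox,oy,cx,cy:(np.array(a,float)-[cx,cy])/4+[ox,oy]-0.375
tt=lambda a:T(a,235,155,0,0); tl=lambda a:T(a,350,210,400,0); st=lambda a:T(a,225,210,0,300); sl=lambda a:T(a,120,225,400,300)
A=plane(t,tl([[585,213],[577,164],[620,182],[592,118],[632,133]]),55);print("last top",A)
B=plane(s,sl([[560,360],[532,396],[597,398],[530,436],[588,438]]),55);print("last scene",B)
print("toe/heel ground", plane(t,tl([[622,66],[553,250]]),12), plane(s,sl([[556,522],[566,346]]),12))
C=plane(t,tt([[62,135],[300,115],[308,222],[65,245]]),56);print("tray top",C,C.mean(0),np.linalg.norm(np.diff(C,axis=0),axis=1))
D=plane(s,st([[132,548],[82,464],[273,375],[325,447]]),56);print("tray scene",D,D.mean(0),np.linalg.norm(np.diff(D,axis=0),axis=1))
print("knob",[ (plane(t,tt([[169,65]]),z),plane(s,st([[258,541]]),z)) for z in (40,50,60)])
print("ball",plane(t,tt([[360,164]]),130),plane(s,st([[55,455]]),130))
for X in (C,D):
    e=(X[1]-X[0]+X[2]-X[3]) if X is C else (X[2]-X[1]+X[3]-X[0])
    print(np.degrees(np.arctan2(e[1],e[0])))
# stand plate corners (z=18) & hood front
print("plate",plane(t,[[342,123],[331,241],[192,224]],18))
print("hood",plane(t,[[178,189],[193,83],[265,93],[250,199]],290))
```

```text
last top [[ 408.6 -327.8   55. ]
 [ 443.  -324.1   55. ]
 [ 429.8 -353.5   55. ]
 [ 475.2 -336.4   55. ]
 [ 464.1 -363.9   55. ]]
last scene [[ 406.7 -327.2   55. ]
 [ 429.4 -358.3   55. ]
 [ 453.7 -311.5   55. ]
 [ 464.  -371.1   55. ]
 [ 485.5 -329.9   55. ]]
toe/heel ground [[ 516.2 -372.    12. ]
 [ 383.5 -314.6   12. ]] [[ 520.1 -376.8   12. ]
 [ 366.1 -317.1   12. ]]
tray top [[628.2  78.7  56. ]
 [639.8 -92.3  56. ]
 [562.2 -95.8  56. ]
 [548.7  77.5  56. ]] [594.7  -8.   56. ] [171.4  77.8 173.8]
tray scene [[649.2 -90.9  56. ]
 [563.9 -95.2  56. ]
 [554.4  77.2  56. ]
 [633.2  83.5  56. ]] [600.2  -6.3  56. ] [ 85.3 172.7  79. ]
knob [(array([[681.8,   0.8,  40. ]]), array([[677.8,   2.6,  40. ]])), (array([[679.5,   0.9,  50. ]]), array([[682.7,  -0. ,  50. ]])), (array([[677.2,   1.1,  60. ]]), array([[687.6,  -2.6,  60. ]]))]
ball [[ 590.7 -125.4  130. ]] [[ 590.7 -124.5  130. ]]
-85.83825229217558
94.19990420379646
plate [[ 830.  -198.    18. ]
 [ 475.9 -152.8   18. ]
 [ 532.9  250.6   18. ]]
hood [[585.1 238.7 290. ]
 [845.5 204.1 290. ]
 [817.9  30.1 290. ]
 [558.3  69.6 290. ]]
```

Measurements: the stand axis is at about (681,1) with yaw -8°. The tray centre is at (597,-7), 84.4 mm from the axis (85 expected). The ball is at (590,-125), 155 mm from the axis, as it should be. The last's origin is at about (450,-343) with yaw -23.5°.

I'll set up a converter from world targets to tool shifts, then move.

```bash
cat > mv.py <<'E'
import sys,numpy as np
from workcell import sense,grab_frame
from scipy.spatial.transform import Rotation as Ro
def shifts(targets,s=None):
    """targets: (x,y,z,yaw of tool x, deg); cumulative shift/turn from present pose"""
    s=s or sense(); R=Ro.from_quat(s["ee_rot"]).as_matrix(); y0=np.degrees(np.arctan2(R[1,0],R[0,0]))
    print("at",s["eef_pos"].round(1),"yaw",round(y0,1),"tilt",np.degrees(np.arccos(-R[2,2])).round(2),"j",s["qpos"].round(2),"t",round(s["time"],1))
    for x,y,z,w in targets:
        print(((R.T@(np.array([x,y,z])-s["eef_pos"]))/1000).round(3).tolist(),round((y0-w),1))
E
python3 - <<'E'
from mv import *
print(grab_frame("wrist")["hand_eye"].round(2))
shifts([(330,250,235,106.5),(420,0,235,86)])
E
```

```text
[[ 0.0000e+00 -9.6000e-01 -2.6000e-01  6.6950e+01]
 [ 1.0000e+00  0.0000e+00  0.0000e+00 -1.0000e-01]
 [-0.0000e+00 -2.6000e-01  9.6000e-01 -1.4135e+02]
 [ 0.0000e+00  0.0000e+00  0.0000e+00  1.0000e+00]]
at [127.8 534.5 230.4] yaw 166.5 tilt 0.1 j [ 1.23  0.09  1.37 -0.    1.68 -0.1 ] t 0.1
[-0.263, -0.23, -0.004] 60.0
[-0.409, -0.452, -0.004] 80.5
```

Request:
{"method": "arm_command", "body": {"rows": [[[-0.04,-0.04,-0.004],7,-1],[[-0.08,-0.07,-0.004],14,-1],[[-0.11,-0.1,-0.004],21,-1],[[-0.14,-0.13,-0.004],28,-1],[[-0.17,-0.16,-0.004],35,-1],[[-0.2,-0.19,-0.004],42,-1],[[-0.23,-0.21,-0.004],49,-1],[[-0.263,-0.235,-0.004],56,-1],[[-0.29,-0.27,-0.004],63,-1],[[-0.32,-0.31,-0.004],70,-1],[[-0.35,-0.34,-0.004],76,-1],[[-0.38,-0.37,-0.004],80,-1]], "newtons": 50}}

```text
time: 1.15
eef_pos: [395.6, 112.0, 235.3]
ee_rot: [0.73, 0.684, 0.0, 0.0]
force: [0.9, 1.2, 0.4]
gripper_width: 1.002
gripper_force: 0.0
```

Run:
```python
from mv import *
shifts([(425,-150,200,25),(431.5,-335,180,-23.5)])
```

```text
at [395.6 112.  235.3] yaw 86.3 tilt 0.03 j [ 0.14 -0.23  1.66  0.    1.71  0.2 ] t 1.1
[-0.26, 0.046, 0.035] 61.3
[-0.444, 0.065, 0.055] 109.8
```

Request:
{"method": "arm_command", "body": {"rows": [[[-0.04,0.006,0.005],7,-1],[[-0.08,0.012,0.01],14,-1],[[-0.12,0.018,0.015],21,-1],[[-0.16,0.024,0.02],28,-1],[[-0.2,0.03,0.025],35,-1],[[-0.24,0.036,0.03],42,-1],[[-0.28,0.042,0.035],49,-1],[[-0.32,0.048,0.035],56,-1],[[-0.36,0.054,0.035],63,-1],[[-0.4,0.06,0.035],70,-1],[[-0.444,0.065,0.035],77,-1],[[-0.444,0.065,0.035],84,-1]]}}

```text
time: 2.15
eef_pos: [432.5, -339.4, 198.5]
ee_rot: [1.0, 0.016, -0.001, 0.001]
force: [0.0, 0.0, 0.4]
gripper_width: 1.002
gripper_force: 0.0
```

Request:
{"method": "arm_command", "body": {"rows": [[[0,0,0],7,-1],[[0,0,0],14,-1],[[0,0,0],21,-1],[[0,0,0],26,-1],[[0,0,0],26,-1],[[0,0,0],26,-1]]}}

```text
time: 2.65
eef_pos: [433.4, -333.0, 199.9]
ee_rot: [0.979, -0.202, -0.0, -0.0]
force: [0.7, -0.7, -0.5]
gripper_width: 0.998
gripper_force: 0.0
```

Run:
```python
from mv import *
from h import *
s=sense(); f=grab_frame("wrist"); T=np.eye(4); T[:3,:3]=Ro.from_quat(s["ee_rot"]).as_matrix(); T[:3,3]=s["eef_pos"]; T=T@f["hand_eye"]
np.savez("wrist0.npz",T=T,**f)
im=f["color"][:,:,::-1].copy()
c,sn=np.cos(np.radians(-23.5)),np.sin(np.radians(-23.5))
P=[(450+c*x-sn*y,-343+sn*x+c*y,55) for x,y in [(-65,20),(23,20),(23,-20),(-65,-20)]]
p=proj(f,P,T).round().astype(int); print(p)
cv2.polylines(im,[p.reshape(-1,1,2)],True,(255,0,255),1)
cv2.imwrite("pics/w1.png",im); shifts([(431.5,-335,12,-23.5)])
```

```text
[[266 244]
 [265 158]
 [307 158]
 [305 244]]
at [ 433.5 -333.   200. ] yaw -23.3 tilt 0.03 j [-0.76  0.09  1.43  0.    1.62  1.22] t 2.7
[-0.001, 0.003, 0.188] 0.2
```

View pics/w1.png

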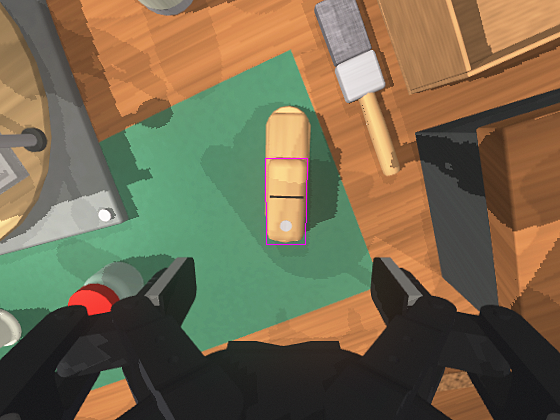

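The prediction box lies on the block within about 2 px, with the block spanning columns 266-309 and rows 158-243. The fingers clear the brush and the jar, so I'll descend and grip.

Request:
{"method": "arm_command", "body": {"rows": [[[0,0.001,0.03],0,-1],[[0,0.001,0.06],0,-1],[[0,0.001,0.09],0,-1],[[0,0.001,0.12],0,-1],[[0,0.001,0.15],0,-1],[[0,0.001,0.17],0,-1],[[0,0.001,0.18],0,-1],[[0,0.001,0.188],0,-1],[[0,0.001,0.188],0,-1],[[0,0.001,0.188],0,0],[[0,0.001,0.188],0,0.6],[[0,0.001,0.188],0,1]], "newtons": 50}}

```text
time: 3.7
eef_pos: [434.2, -335.0, 14.2]
ee_rot: [0.979, -0.203, 0.002, 0.001]
force: [0.5, -0.6, 0.2]
gripper_width: 0.604
gripper_force: 0.0
```

Request:
{"method": "arm_command", "body": {"rows": [[[0,0,0],0,1],[[0,0,0],0,1],[[0,0,0],0,1],[[0,0,0],0,1],[[0,0,0],0,1],[[0,0,-0.01],0,1],[[0,0,-0.03],0,1],[[0,0,-0.06],0,1],[[0,0,-0.09],0,1],[[0,0,-0.12],0,1],[[0,0,-0.12],0,1],[[0,0,-0.12],0,1]]}}

```text
time: 4.7
eef_pos: [434.1, -334.7, 134.6]
ee_rot: [0.979, -0.203, 0.002, 0.001]
force: [1.0, 0.2, -4.7]
gripper_width: 0.458
gripper_force: 69.0
```

Run:
```python
from mv import *
from h import *
s=sense(); f=grab_frame("wrist"); T=np.eye(4); T[:3,:3]=Ro.from_quat(s["ee_rot"]).as_matrix(); T[:3,3]=s["eef_pos"]; T=T@f["hand_eye"]
im=f["color"][:,:,::-1].copy(); cv2.imwrite("pics/w2.png",im)
shifts([(500,-180,170,30),(597,-28,140,94.5)])
```

```text
at [ 432.9 -333.6  132. ] yaw -23.4 tilt 0.03 j [-0.76  0.12  1.53  0.    1.49  1.22] t 4.8
[0.0, -0.168, -0.038] -53.4
[0.029, -0.346, -0.008] -117.9
```

View pics/w2.png

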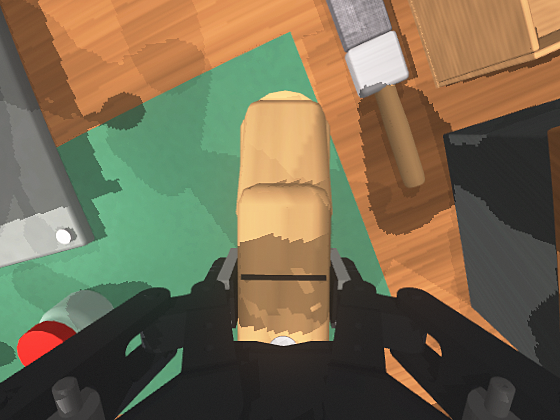

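The last is held level. Its block top front edge is at about row 186, the saw line at row 277, and the sides at columns 239-327. Next I work out where its origin lies in the grip and plan the route.

Run:
```python
from mv import *
from h import *
f=dict(np.load("wrist0.npz")); he=f["hand_eye"]
print("tool coords at block top",plane(f,[[283,188],[283,277],[239,270],[327,270],[283,343]],-42,he).round(1))
print("toe",plane(f,[[283,95],[283,104]],0,he).round(1))
shifts([(500,-180,178,30),(560,-60,178,80),(597,-28,178,94.5)])
```

```text
tool coords at block top [[ 47.4   0.1 -42. ]
 [ 13.9   0.1 -42. ]
 [ 16.7 -16.1 -42. ]
 [ 16.8  16.4 -42. ]
 [-15.3   0.1 -42. ]]
toe [[82.2  0.   0. ]
 [78.3  0.   0. ]]
at [ 432.9 -333.6  132. ] yaw -23.4 tilt 0.03 j [-0.76  0.12  1.53  0.    1.49  1.22] t 4.8
[0.0, -0.168, -0.046] -53.4
[0.008, -0.302, -0.046] -103.4
[0.029, -0.346, -0.046] -117.9
```

Run:
```python
from mv import *
from h import *
f=dict(np.load("wrist0.npz")); T=f["T"]; 
c=np.array([np.cos(np.radians(-23.4)),np.sin(np.radians(-23.4))]); tcp=np.array([433,-334])
for uv,z in [((287,106),0),((287,106),15),((286,226),55),((286,197),55),((286,158),55),((286,244),55)]:
    p=plane(f,[uv],z,T)[0]; print(uv,z,p.round(1),((p[:2]-tcp)@c).round(1))
he=f["hand_eye"]
print(plane(f,[(283,92)],12,he))
t=load("top");s=load("scene")
for p in [plane(t,[[405.1,226.1],[387.9,272.1]],12),plane(t,[[405.1,226.1],[387.9,272.1]],0),plane(s,[[158.6,280.1],[161.1,236.1]],0)]: print((p[:,:2]-tcp)@c)
```

```text
(287, 106) 0 [ 518.2 -374.     0. ] 94.1
(287, 106) 15 [ 517.1 -373.4   15. ] 92.8
(286, 226) 55 [ 408.2 -325.3   55. ] -26.2
(286, 197) 55 [ 435.9 -337.1   55. ] 3.9
(286, 158) 55 [ 471.  -352.1   55. ] 42.1
(286, 244) 55 [ 390.2 -317.6   55. ] -45.8
[[8.50110008e+01 3.38533307e-02 1.20000000e+01]]
[ 91.43776445 -53.02744773]
[ 93.93884027 -51.78628405]
[ 90.3599011 -76.0855223]
```

The last now droops a few degrees toe-down in the grip, with its origin about 18.5 mm ahead of the grasp. The tray floor will level it. Carrying it over to the tray.

Request:
{"method": "arm_command", "body": {"rows": [[[0,-0.005,-0.03],0,1],[[0,-0.015,-0.05],-5,1],[[0,-0.035,-0.052],-12,1],[[0,-0.06,-0.052],-19,1],[[0,-0.085,-0.052],-26,1],[[0,-0.11,-0.052],-33,1],[[0,-0.135,-0.052],-40,1],[[0,-0.16,-0.052],-47,1],[[0,-0.185,-0.052],-54,1],[[0,-0.21,-0.052],-61,1],[[0,-0.235,-0.052],-68,1],[[0.003,-0.26,-0.052],-75,1]], "newtons": 80}}

```text
time: 5.75
eef_pos: [537.7, -94.9, 180.7]
ee_rot: [0.899, 0.438, -0.003, -0.002]
force: [0.6, -0.1, -3.5]
gripper_width: 0.46
gripper_force: 93.3
```

Run:
```python
from mv import *
shifts([(598.5,-25,180,94.3)])
```

```text
at [537.7 -94.9 180.7] yaw 51.9 tilt 0.4 j [-0.28  0.1   1.46  0.    1.59  0.39] t 5.8
[0.092, 0.005, 0.0] -42.4
```

Request:
{"method": "arm_command", "body": {"rows": [[[0.01,0,0],-7,1],[[0.025,0.001,0],-14,1],[[0.045,0.002,0],-21,1],[[0.065,0.003,0],-28,1],[[0.08,0.004,0],-35,1],[[0.092,0.005,0],-42,1],[[0.092,0.005,0],-42.4,1],[[0.092,0.005,0],-42.4,1],[[0.092,0.005,0],-42.4,1]]}}

```text
time: 6.5
eef_pos: [599.2, -28.0, 182.0]
ee_rot: [0.683, 0.73, -0.001, -0.002]
force: [0.1, 0.2, -2.5]
gripper_width: 0.457
gripper_force: 93.0
```

Run:
```python
from mv import *
from h import *
s=sense(); f=grab_frame("wrist"); g=grab_frame("scene"); T=np.eye(4); T[:3,:3]=Ro.from_quat(s["ee_rot"]).as_matrix(); T[:3,3]=s["eef_pos"]; T=T@f["hand_eye"]
np.savez("wrist1.npz",T=T,**f)
a=np.hstack([cv2.resize(f["color"],(400,300)),cv2.resize(g["color"][120:330,180:460],(400,300))])
cv2.imwrite("pics/w3.png",a[:,:,::-1])
shifts([(598.5,-25,58,94.3)])
```

```text
at [599.6 -28.3 183.2] yaw 93.8 tilt 0.12 j [-0.14  0.21  1.32 -0.    1.61 -0.21] t 6.6
[0.003, -0.001, 0.125] -0.5
```

View pics/w3.png

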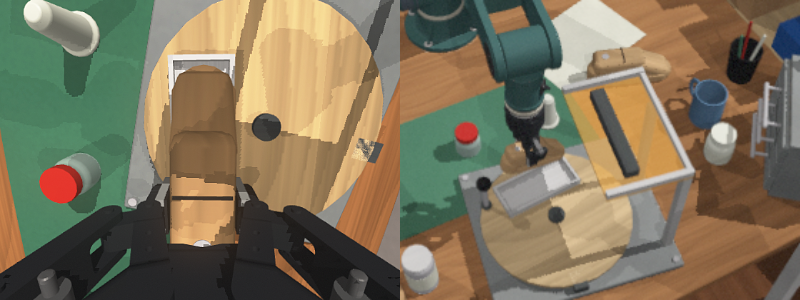

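The wrist view shows the last lined up over the tray, with the tray's far end at about (168-236, 56) in the half-size view. The scene view shows the grip clear of the ball and the hood. I'll check the far-end position and lower.

Run:
```python
from mv import *
from h import *
f=dict(np.load("wrist1.npz"))
print(plane(f,np.array([[168,57],[236,55],[268*1.0,127]])/.714,56,f["T"]).round(1)); print(plane(f,np.array([[267,127]])/.714,50,f["T"]))
shifts([(598.5,-25,58,94.3)])
```

```text
[[550.7  78.9  56. ]
 [630.6  86.5  56. ]
 [680.5   4.3  56. ]]
[[681.1193014    3.40532633  50.        ]]
at [599.6 -28.3 183.2] yaw 93.8 tilt 0.12 j [-0.14  0.21  1.32 -0.    1.61 -0.21] t 6.6
[0.003, -0.001, 0.125] -0.5
```

Request:
{"method": "arm_command", "body": {"rows": [[[0.003,0,0.025],-0.8,1],[[0.003,0,0.05],-0.8,1],[[0.003,0,0.07],-0.8,1],[[0.003,0,0.085],-0.8,1],[[0.003,0,0.095],-0.8,1],[[0.003,0,0.1],-0.8,1],[[0.003,0,0.105],-0.8,1],[[0.003,0,0.11],-0.8,1],[[0.003,0,0.115],-0.8,1],[[0.003,0,0.12],-0.8,1],[[0.003,0,0.124],-0.8,1],[[0.003,0,0.124],-0.8,1]]}}

```text
time: 7.6
eef_pos: [604.4, -27.2, 68.4]
ee_rot: [0.677, 0.736, 0.002, 0.006]
force: [-4.8, -4.6, 16.1]
gripper_width: 0.455
gripper_force: 87.2
```

The toe is bearing on the floor with 16 N. Easing the grip should let the last pivot flat.

Request:
{"method": "arm_command", "body": {"rows": [[[0,0,0],0,1],[[0,0,0],0,1],[[0,0,0],0,1],[[0,0,0],0,1]], "newtons": 20}}

```text
time: 7.93
eef_pos: [604.4, -27.2, 68.5]
ee_rot: [0.677, 0.736, 0.003, 0.006]
force: [-3.1, -4.9, 15.6]
gripper_width: 0.462
gripper_force: 87.2
```

Run:
```python
from mv import *
shifts([]); s=sense(); print(s["force"],s["gripper_force"])
f=grab_frame("wrist"); g=grab_frame("scene")
import cv2
a=np.hstack([cv2.resize(f["color"],(400,300)),cv2.resize(g["color"][170:290,210:370],(400,300))])
cv2.imwrite("pics/w4.png",a[:,:,::-1])
```

```text
at [604.4 -27.2  68.5] yaw 94.7 tilt 0.75 j [-0.14  0.28  1.47 -0.    1.37 -0.22] t 7.9
[-3.0705993  -4.87863746 15.62665855] 87.17998114298098
```

View pics/w4.png

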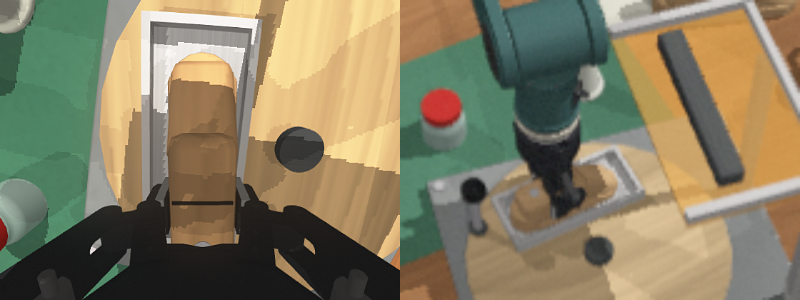

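The last sits inside the tray walls with the toe slightly low. I'll shift 5 mm back across, lower a touch, release and lift.

Request:
{"method": "arm_command", "body": {"rows": [[[0,-0.003,0],0,1],[[0,-0.006,0],0,1],[[0,-0.006,0.002],0,1],[[0,-0.006,0.003],0,1],[[0,-0.006,0.003],0,0.3],[[0,-0.006,0.002],0,0.0],[[0,-0.006,0.0],0,-0.3],[[0,-0.006,0.0],0,-0.6],[[0,-0.006,0.0],0,-1],[[0,-0.006,0.0],0,-1],[[0,-0.006,0],0,-1],[[0,-0.006,-0.01],0,-1]]}}

```text
time: 9.03
eef_pos: [592.2, -24.8, 67.5]
ee_rot: [0.677, 0.736, -0.002, -0.003]
force: [-0.8, 0.3, -1.7]
gripper_width: 0.999
gripper_force: 0.0
```

Request:
{"method": "arm_command", "body": {"rows": [[[0,0,-0.02],0,-1],[[0,0,-0.05],0,-1],[[0,0,-0.08],0,-1],[[0,0,-0.11],0,-1],[[0,0,-0.14],0,-1],[[0,0,-0.14],0,-1],[[0,0,-0.14],0,-1]]}}

```text
time: 9.62
eef_pos: [595.6, -25.4, 214.0]
ee_rot: [0.677, 0.736, 0.002, 0.003]
force: [-0.5, -0.0, 0.3]
gripper_width: 1.0
gripper_force: 0.0
```

Run:
```python
from mv import *
from h import *
s=sense(); f=grab_frame("wrist"); g=grab_frame("scene"); T=np.eye(4); T[:3,:3]=Ro.from_quat(s["ee_rot"]).as_matrix(); T[:3,3]=s["eef_pos"]; T=T@f["hand_eye"]
np.savez("wrist2.npz",T=T,**f); shifts([])
a=np.hstack([cv2.resize(f["color"],(400,300)),cv2.resize(g["color"][170:290,210:370],(400,300))])
cv2.imwrite("pics/w5.png",a[:,:,::-1])
```

```text
at [593.8 -25.1 209.6] yaw 94.7 tilt 0.08 j [-0.14  0.19  1.3   0.    1.66 -0.22] t 9.7
```

View pics/w5.png

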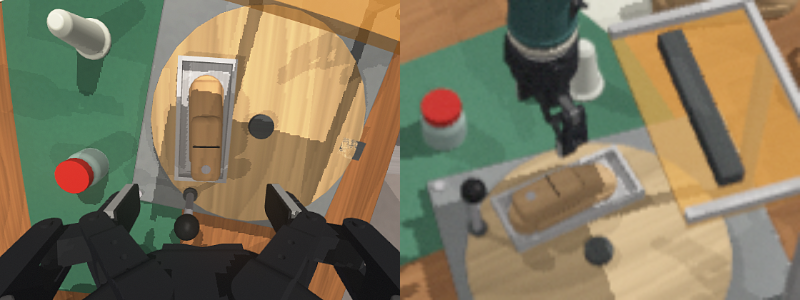

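The last lies in the tray. In the half-size view the saw line is at (207,147), the disc at (206,168), and the tray corners at (178,56), (237,59), (222,183) and (176,182). Checking the numbers.

Run:
```python
from mv import *
from h import *
f=dict(np.load("wrist2.npz"));T=f["T"]; k=560/400
C=plane(f,np.array([[178,56],[237,59],[222,183],[176,182]])*k,56,T);print(C.round(1),C.mean(0))
L=plane(f,np.array([[206,168],[207,147],[206.5,119]])*k,99,T);print(L.round(1)); print("toe",plane(f,np.array([[207,74]])*k,56,T))
e=C[0]-C[3]+C[1]-C[2]; u=e[:2]/np.linalg.norm(e[:2]); d=L[2,:2]-L[0,:2]
print("tray yaw",np.degrees(np.arctan2(u[1],u[0])),"last yaw",np.degrees(np.arctan2(d[1],d[0])))
im=f["color"][60:270,220:360]; cv2.imwrite("pics/w6.png",cv2.resize(im,None,fx=2.8,fy=2.8,interpolation=cv2.INTER_CUBIC)[:,:,::-1])
```

```text
[[554.8  87.6  56. ]
 [632.9  90.6  56. ]
 [631.9 -87.3  56. ]
 [561.5 -91.4  56. ]] [ 5.95264260e+02 -1.20183939e-01  5.60000000e+01]
[[602.9 -49.8  99. ]
 [601.7 -21.9  99. ]
 [598.   12.8  99. ]]
toe [[594.90281003  68.22796739  56.        ]]
tray yaw 90.92142835833585 last yaw 94.4849843942664
```

View pics/w6.png

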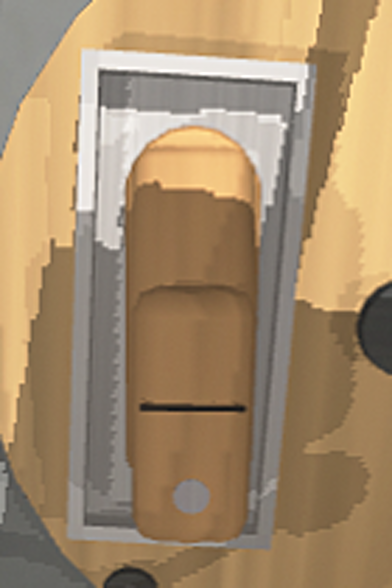

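Offset along the tray is about -7 mm, with yaw within 4°. Now I move to a waiting spot on the far side of the handle. I'll push with the back of the open finger, whose body can stay ahead of the hood edge, because this interface cannot lean the tool.

Request:
{"method": "arm_command", "body": {"rows": [[[-0.015,0.002,0],-7,-1],[[-0.03,0.004,0],-14,-1],[[-0.045,0.006,0],-21,-1],[[-0.06,0.008,0],-28,-1],[[-0.08,0.01,0],-35,-1],[[-0.1,0.012,0],-42,-1],[[-0.12,0.014,0],-49,-1],[[-0.14,0.016,0],-56,-1],[[-0.16,0.018,0],-63,-1],[[-0.18,0.02,0],-70,-1],[[-0.185,0.02,0],-77,-1],[[-0.19,0.02,0],-84,-1]]}}

```text
time: 10.72
eef_pos: [628.9, -213.9, 206.9]
ee_rot: [0.009, 1.0, 0.001, -0.003]
force: [-0.7, 0.5, 0.2]
gripper_width: 1.001
gripper_force: 0.0
```

Request:
{"method": "arm_command", "body": {"rows": [[[0,0,0],-7,-1],[[0,0,0],-14,-1],[[0,0,0],-20,-1],[[0,0,0],-26,-1],[[0,0,0],-26,-1],[[0,0,0],-26,-1],[[0,0,0],-26,-1]]}}

```text
time: 11.3
eef_pos: [629.5, -212.7, 208.8]
ee_rot: [-0.213, 0.977, 0.001, -0.001]
force: [-0.1, -0.6, 0.2]
gripper_width: 1.001
gripper_force: 0.0
```

Run:
```python
from mv import *
from h import *
np.set_printoptions(suppress=True,precision=1)
shifts([]); t=grab_frame("top"); s=grab_frame("scene"); np.savez("top1.npz",**t); np.savez("scene1.npz",**s)
def blobs(f,box,fn):
    x,y,w,h=box; c=f["color"][y:y+h,x:x+w]; hsv=cv2.cvtColor(c,cv2.COLOR_RGB2HSV).astype(int)
    n,l,st,ce=cv2.connectedComponentsWithStats(fn(hsv).astype(np.uint8)); return [(ce[i]+[x,y],st[i]) for i in range(1,n) if st[i,4]>=3]
dark=lambda h:h[...,2]<55
print("top dark",blobs(t,(255,155,90,65),dark)); print("scene dark",blobs(s,(222,225,90,60),dark))
grey=lambda h:(h[...,1]<70)&(h[...,2]>60)
print("top grey",blobs(t,(255,188,52,22),grey)); print("scene grey",blobs(s,(255,235,30,20),grey))
print("tin",plane(t,[[388,167]],110),plane(load("top"),[[375,167],[400,167]],110))
```

```text
at [ 629.5 -212.7  208.8] yaw -155.4 tilt 0.15 j [-0.4  0.3  1.1  0.   1.7 -2.4] t 11.3
top dark [(array([342., 177.]), array([84, 18,  6,  9, 23], dtype=int32)), (array([322.9, 198.6]), array([63, 38, 11, 12, 85], dtype=int32)), (array([343.5, 214.3]), array([87, 57,  3,  5,  6], dtype=int32))]
scene dark [(array([225.2, 231.9]), array([ 0,  0, 10, 19, 97], dtype=int32)), (array([238.9, 246.2]), array([13, 17,  9,  9, 66], dtype=int32)), (array([287., 274.]), array([63, 48,  5,  3,  5], dtype=int32))]
top grey [(array([265.9, 189.8]), array([  0,   0,  36,  10, 108], dtype=int32)), (array([304.7, 188.9]), array([47,  0,  5,  4, 11], dtype=int32)), (array([297.3, 193.9]), array([40,  4,  5,  5, 18], dtype=int32)), (array([284.6, 207. ]), array([  0,  12,  52,  10, 210], dtype=int32))]
scene grey [(array([256.4, 235.7]), array([ 0,  0,  5,  3, 10], dtype=int32)), (array([267.6, 240. ]), array([ 0,  0, 30, 13, 56], dtype=int32)), (array([261.7, 247.8]), array([ 5, 11,  4,  4, 12], dtype=int32))]
tin [[ 671.3 -305.7  110. ]] [[ 671.9 -269.8  110. ]
 [ 670.6 -338.7  110. ]]
```

```bash
cat > plan.py <<'E'
from mv import *
AX=np.array([681.,2.]); YAW=-8.
def ball(q): a=np.radians(180+YAW+50-np.degrees(q)); return AX+155*np.array([np.cos(a),np.sin(a)])
QS=[-.3,.785,1.2,1.52,1.7]; PH=[107,80,35,-4,-8]
def tool(q,d=73,phi=None):
    phi=np.interp(q,QS,PH) if phi is None else phi
    p=np.radians(phi); return ball(q)-d*np.array([np.cos(p),np.sin(p)]),phi
def clear(q,d=73):
    """nearest distance of the gripper body (76x85) to the hood roof, stand frame"""
    c,phi=tool(q,d); g=np.linspace(-1,1,41); X,Y=np.meshgrid(g*42.5,g*42.5)
    p=np.radians(phi); P=c+np.c_[(X*np.cos(p)-Y*np.sin(p)).ravel(),(X*np.sin(p)+Y*np.cos(p)).ravel()]-AX
    w=np.radians(-YAW); S=P@np.array([[np.cos(w),-np.sin(w)],[np.sin(w),np.cos(w)]]).T
    return np.hypot(np.maximum(-134-S[:,0],0),np.maximum(50-S[:,1],0)).min()
def rows(qs,z,d=73):
    T=[]
    for q in qs:
        c,phi=tool(q,d); T.append((c[0],c[1],z,(phi+90+180)%360-180))
    shifts(T)
E
python3 - <<'E'
from plan import *
from h import *
t=load("top");t1=dict(np.load("top1.npz"));s1=dict(np.load("scene1.npz"))
def tri(a,b):
    (o1,d1),(o2,d2)=ray(t1,[a]),ray(s1,[b]); d1,d2=d1[0],d2[0]
    k=np.linalg.lstsq(np.c_[d1,-d2],o2-o1,rcond=None)[0]; p,q=o1+k[0]*d1,o2+k[1]*d2; return ((p+q)/2).round(1),np.linalg.norm(p-q).round(1)
print("disc",tri((297.3,193.9),(261.7,247.8))); print("ball",tri((323.7,197.2),(238.9,246.2)))
b=plane(s1,[[238.9,246.2]],130)[0]; v=b[:2]-AX; print(b,np.linalg.norm(v),"q",(np.radians(180+YAW+50)-np.arctan2(v[1],v[0])+np.pi)%(2*np.pi)-np.pi)
print([(q,clear(q).round(0)) for q in (.6,.8,1,1.1,1.2,1.3,1.4,1.5,1.55)])
c,ph=tool(-.23,83);print(c,ph); shifts([(c[0],c[1],205,ph+90),(c[0],c[1],100,ph+90)])
E
```

```text
disc (array([602. , -53.8,  99.6]), np.float64(0.5))
ball (array([ 586.2, -121.6,  133.5]), np.float64(1.8))
[ 584.43244592 -120.0948906   130.        ] 155.66777062578365 q -0.16857693269655627
[(0.6, np.float64(120.0)), (0.8, np.float64(93.0)), (1, np.float64(66.0)), (1.1, np.float64(53.0)), (1.2, np.float64(40.0)), (1.3, np.float64(29.0)), (1.4, np.float64(22.0)), (1.5, np.float64(17.0)), (1.55, np.float64(15.0))]
[ 614.33345894 -205.31847108] 105.25806451612904
at [ 629.7 -212.8  209.6] yaw -155.3 tilt 0.07 j [-0.41  0.35  1.1   0.    1.69 -2.41] t 11.4
[0.011, 0.013, 0.005] -350.6
[0.011, 0.013, 0.11] -350.6
```

The disc triangulates to z = 99.6 (99 if lying flat), so the last is flat. Hood clearance along the planned push stays at 15 mm or more. Lowering beside the handle.

Request:
{"method": "arm_command", "body": {"rows": [[[0.011,0.013,0.005],5,-1],[[0.011,0.013,0.015],9.4,-1],[[0.011,0.013,0.045],9.4,-1],[[0.011,0.013,0.075],9.4,-1],[[0.011,0.013,0.095],9.4,-1],[[0.011,0.013,0.108],9.4,-1],[[0.011,0.013,0.11],9.4,-1],[[0.011,0.013,0.11],9.4,-1],[[0.011,0.013,0.11],9.4,-1]]}}

```text
time: 12.15
eef_pos: [615.5, -206.1, 102.1]
ee_rot: [-0.133, 0.991, -0.001, 0.001]
force: [-0.3, 0.3, -0.0]
gripper_width: 1.004
gripper_force: 0.0
```

```bash
sed -i 's/round((y0-w),1)/round((y0-w+180)%360-180,1)/' mv.py
python3 - <<'E'
from plan import *
print(sense()["force"]); rows(np.linspace(-.2,.35,12),100)
E
```

```text
[-0.29436936  0.29023586 -0.01176487]
at [ 615.5 -206.1  102.1] yaw -164.7 tilt 0.17 j [-0.41  0.36  1.31  0.    1.48 -2.25] t 12.2
[0.005, 0.015, 0.002] 0.8
[0.011, 0.021, 0.002] 2.1
[0.017, 0.027, 0.002] 3.3
[0.022, 0.034, 0.002] 4.6
[0.028, 0.041, 0.002] 5.8
[0.033, 0.048, 0.002] 7.0
[0.037, 0.056, 0.002] 8.3
[0.041, 0.063, 0.002] 9.5
[0.045, 0.071, 0.002] 10.8
[0.048, 0.079, 0.002] 12.0
[0.051, 0.087, 0.002] 13.3
[0.054, 0.095, 0.002] 14.5
```

Request:
{"method": "arm_command", "body": {"rows": [[[0.005,0.012,0.002],1,-1],[[0.011,0.021,0.002],2,-1],[[0.017,0.027,0.002],3,-1],[[0.022,0.034,0.002],4.5,-1],[[0.028,0.041,0.002],6,-1],[[0.033,0.048,0.002],7,-1],[[0.037,0.056,0.002],8,-1],[[0.041,0.063,0.002],9.5,-1],[[0.045,0.071,0.002],11,-1],[[0.048,0.079,0.002],12,-1],[[0.051,0.087,0.002],13,-1],[[0.054,0.095,0.002],14.5,-1]]}}

```text
time: 13.15
eef_pos: [537.9, -128.8, 100.6]
ee_rot: [-0.007, 1.0, -0.001, 0.002]
force: [-0.6, -1.1, 0.0]
gripper_width: 0.997
gripper_force: 0.6
```

```bash
cat > look.py <<'E'
from plan import *
from h import *
def blobs(f,box,thr=55,amin=20):
    x,y,w,h=box; v=f["color"][y:y+h,x:x+w].max(2)<thr
    n,l,st,ce=cv2.connectedComponentsWithStats(v.astype(np.uint8)); return [((ce[i]+[x,y]).round(1),st[i][2:]) for i in range(1,n) if st[i,4]>=amin]
def look():
    f=grab_frame("scene"); s=sense(); print("force",s["force"].round(1))
    for c,st in blobs(f,(215,170,150,100)):
        p=plane(f,[c],130)[0]; v=p[:2]-AX; q=(np.radians(180+YAW+50)-np.arctan2(v[1],v[0])+np.pi)%(2*np.pi)-np.pi
        print(c,st,"r",np.linalg.norm(v).round(0),"q",round(q,2))
    return f
E
python3 - <<'E'
from look import *
look(); rows(np.linspace(.4,.95,12),100)
E
```

```text
force [-0.6  0.3  0.6]
[328.9 221.1] [31 54 91] r 174.0 q 1.96
[234.1 198.7] [ 7 10 35] r 275.0 q 0.49
[232.5 223.7] [ 42  31 596] r 210.0 q 0.19
[287.8 267.6] [ 8  5 21] r 40.0 q -1.79
at [ 537.2 -127.2  100.5] yaw -179.2 tilt 0.14 j [-0.34  0.15  1.56  0.    1.43 -1.92] t 13.2
[0.003, 0.006, 0.0] 1.2
[0.007, 0.013, 0.0] 2.4
[0.01, 0.021, 0.0] 3.7
[0.013, 0.028, 0.0] 4.9
[0.016, 0.036, 0.0] 6.1
[0.019, 0.044, 0.0] 7.4
[0.02, 0.052, 0.0] 8.6
[0.022, 0.06, 0.0] 9.9
[0.025, 0.068, 0.0] 12.4
[0.03, 0.078, 0.0] 17.8
[0.036, 0.088, 0.0] 23.2
[0.04, 0.099, 0.0] 28.6
```

```bash
cat >> look.py <<'E'
def tray():
    f=grab_frame("top"); hsv=cv2.cvtColor(f["color"],cv2.COLOR_RGB2HSV); m=((hsv[...,1]<50)&(hsv[...,2]>70)).astype(np.uint8)
    a=np.linspace(0,2*np.pi,60); poly=proj(f,np.c_[AX[0]+150*np.cos(a),AX[1]+150*np.sin(a),0*a+50]).round().astype(np.int32)
    c=np.zeros_like(m); cv2.fillPoly(c,[poly],1); m&=c
    n,l,st,ce=cv2.connectedComponentsWithStats(m); cs=[k for k in range(1,n) if st[k,4]>60]
    pts=np.argwhere(np.isin(l,cs))[:,::-1].astype(np.float32); r=cv2.minAreaRect(pts)
    P=plane(f,[r[0]],56)[0]; v=P[:2]-AX; print("tray",P.round(0),"r",np.linalg.norm(v).round(0),"size px",np.round(r[1]),"q",((np.radians(180+YAW)-np.arctan2(v[1],v[0])+np.pi)%(2*np.pi)-np.pi).round(2),"n",len(pts))
    return f
E
python3 - <<'E'
from look import *
tray()
E
```

```text
tray [633.  68.  56.] r 82.0 size px [93. 44.] q 0.81 n 1004
```

Run:
```python
from look import *
f=grab_frame("top"); hsv=cv2.cvtColor(f["color"],cv2.COLOR_RGB2HSV); m=((hsv[...,1]<50)&(hsv[...,2]>70)).astype(np.uint8)
a=np.linspace(0,2*np.pi,60); poly=proj(f,np.c_[AX[0]+150*np.cos(a),AX[1]+150*np.sin(a),0*a+50]).round().astype(np.int32)
c=np.zeros_like(m); cv2.fillPoly(c,[poly],1); m&=c
for r in m[150:225:2,225:330]: print("".join(".#"[v] for v in r))
```

```text
....#######..............................................................................................
....######...............................................................................................
...#######...............................................................................................
..########...............................................................................................
..########...............................................................................................
.########................................................................................................
#########................................................................................................
#########................................................................................................
########.........................................#.......................................................
########.......................................##........#...............................................
########................................
[... 2227 characters left out ...]
########################.............#####......................
..........................................######################...............##........................
..............................................################...........................................
.................................................############............................................
.....................................................########............................................
........................................................###..............................................
.........................................................................................................
```

The tray wall now runs at about 60° world, so q is about 0.4, matching the plan (0.35). Continuing.

Request:
{"method": "arm_command", "body": {"rows": [[[0.003,0.006,0],1,-1],[[0.007,0.013,0],2.5,-1],[[0.01,0.021,0],3.7,-1],[[0.013,0.028,0],5,-1],[[0.016,0.036,0],6,-1],[[0.019,0.044,0],7.5,-1],[[0.02,0.052,0],8.6,-1],[[0.022,0.06,0],10,-1],[[0.025,0.068,0],12.5,-1],[[0.03,0.078,0],18,-1],[[0.036,0.088,0],23,-1],[[0.04,0.099,0],28.5,-1]]}}

```text
time: 14.3
eef_pos: [496.8, -32.2, 99.5]
ee_rot: [0.242, 0.97, -0.002, 0.002]
force: [0.9, -1.0, -0.7]
gripper_width: 1.002
gripper_force: 0.8
```

```bash
cat >> look.py <<'E'
def walls():
    "tray wall direction -> q, from the grey pixels outside the hood strip, longest Hough lines"
    f=grab_frame("top"); hsv=cv2.cvtColor(f["color"],cv2.COLOR_RGB2HSV); m=((hsv[...,1]<50)&(hsv[...,2]>70)).astype(np.uint8)
    a=np.linspace(0,2*np.pi,60); poly=proj(f,np.c_[AX[0]+140*np.cos(a),AX[1]+140*np.sin(a),0*a+50]).round().astype(np.int32)
    c=np.zeros_like(m); cv2.fillPoly(c,[poly],1); m&=c; return f,m
E
python3 - <<'E'
from look import *
print(sense()["force"].round(1))
f,m=walls()
for r in m[110:225:2,210:320]: print("".join(".#"[v] for v in r))
rows(np.linspace(1,1.4,12),100)
E
```

```text
[ 0.9 -1.  -0.7]
..............................................................................................................
..............................................................................................................
..............................................................................................................
..............................................................................................................
..............................................................................................................
..............................................................................................................
..............................................................................................................
..............................................................................................................
..............................................................................................................
....................................................................................
[... 5076 characters left out ...]
........................................................
..............................................................................................................
..............................................................................................................
at [495.9 -29.1  99.3] yaw 151.9 tilt 0.09 j [-0.17  0.03  1.69  0.    1.41 -1.25] t 14.3
[0.009, 0.008, -0.001] 5.2
[0.015, 0.014, -0.001] 9.2
[0.021, 0.02, -0.001] 13.1
[0.027, 0.027, -0.001] 17.1
[0.032, 0.034, -0.001] 21.0
[0.037, 0.042, -0.001] 25.0
[0.042, 0.05, -0.001] 29.1
[0.047, 0.059, -0.001] 33.6
[0.051, 0.068, -0.001] 38.0
[0.055, 0.077, -0.001] 42.4
[0.058, 0.086, -0.001] 46.9
[0.061, 0.096, -0.001] 51.3
```

The wall direction is now about 30° world, giving q of about 0.92 (plan 0.95). Continuing with light forces.

Request:
{"method": "arm_command", "body": {"rows": [[[0.009,0.008,0],5,-1],[[0.015,0.014,0],9,-1],[[0.021,0.02,0],13,-1],[[0.027,0.027,0],17,-1],[[0.032,0.034,0],21,-1],[[0.037,0.042,0],25,-1],[[0.042,0.05,0],29,-1],[[0.047,0.059,0],33.5,-1],[[0.051,0.068,0],38,-1],[[0.055,0.077,0],42.5,-1],[[0.058,0.086,0],47,-1],[[0.061,0.096,0],51,-1]]}}

```text
time: 15.35
eef_pos: [487.3, 83.6, 99.1]
ee_rot: [0.634, 0.773, 0.001, 0.001]
force: [-1.2, -0.4, -0.3]
gripper_width: 1.001
gripper_force: 0.3
```

```bash
cat >> look.py <<'E'
def wallq():
    f,m=walls(); e=cv2.Canny(m*255,50,150); L=cv2.HoughLinesP(m*255,1,np.pi/180,18,minLineLength=18,maxLineGap=3)
    for l in sorted(L[:,0],key=lambda l:-np.hypot(l[2]-l[0],l[3]-l[1]))[:8]:
        P=plane(f,[l[:2],l[2:]],56); d=P[1]-P[0]; a=np.degrees(np.arctan2(d[1],d[0]))%180
        print(l,"len mm",np.hypot(d[0],d[1]).round(0),"dir",a.round(1),"q if long wall",np.radians(82-a+0).round(2))
E
python3 - <<'E'
from look import *
print(sense()["force"].round(1)); wallq()
rows(np.linspace(1.42,1.54,7),100)
E
```

```text
[-1.2 -0.4 -0.3]
[259 142 261 201] len mm 174.0 dir 1.0 q if long wall 1.41
[258 183 258 142] len mm 121.0 dir 179.2 q if long wall -1.7
[229 179 235 147] len mm 96.0 dir 169.2 q if long wall -1.52
[238 200 267 202] len mm 83.0 dir 85.0 q if long wall -0.05
[261 169 261 198] len mm 85.0 dir 179.1 q if long wall -1.7
[229 174 235 146] len mm 84.0 dir 167.7 q if long wall -1.5
[257 146 257 174] len mm 83.0 dir 179.2 q if long wall -1.7
[259 194 261 214] len mm 58.0 dir 4.8 q if long wall 1.35
at [487.6  85.4  99.1] yaw 101.2 tilt 0.18 j [ 0.06  0.03  1.7   0.    1.41 -0.14] t 15.4
[0.004, 0.002, -0.001] 3.0
[0.009, 0.005, -0.001] 5.5
[0.014, 0.008, -0.001] 7.9
[0.019, 0.011, -0.001] 10.4
[0.024, 0.014, -0.001] 12.8
[0.029, 0.017, -0.001] 15.2
[0.031, 0.02, -0.001] 15.7
```

q is about 1.41. Final approach, slowly.

Request:
{"method": "arm_command", "body": {"rows": [[[0.004,0.002,0],3,-1],[[0.009,0.005,0],5.5,-1],[[0.014,0.008,0],8,-1],[[0.019,0.011,0],10.5,-1],[[0.024,0.014,0],13,-1],[[0.027,0.016,0],14.5,-1],[[0.029,0.017,0],15,-1],[[0.029,0.017,0],15,-1],[[0.029,0.017,0],15,-1]]}}

```text
time: 16.15
eef_pos: [495.9, 115.1, 97.4]
ee_rot: [0.728, 0.685, -0.001, -0.002]
force: [-4.8, 0.9, -2.3]
gripper_width: 0.998
gripper_force: 2.4
```

Run:
```python
from look import *
s=sense();print(s["force"].round(1)); wallq()
rows([1.54,1.57],100)
```

```text
[-4.8  0.9 -2.3]
[257 200 258 140] len mm 176.0 dir 178.2 q if long wall -1.68
[259 200 259 140] len mm 176.0 dir 179.2 q if long wall -1.7
[260 200 260 140] len mm 176.0 dir 179.1 q if long wall -1.7
[258 200 258 155] len mm 132.0 dir 179.2 q if long wall -1.7
[261 174 262 140] len mm 101.0 dir 177.5 q if long wall -1.67
[230 179 235 146] len mm 98.0 dir 171.1 q if long wall -1.56
[229 179 234 148] len mm 92.0 dir 170.6 q if long wall -1.55
[235 192 258 198] len mm 68.0 dir 74.2 q if long wall 0.14
at [496.  115.2  97.4] yaw 86.5 tilt 0.24 j [0.12 0.07 1.66 0.   1.42 0.18] t 16.2
[0.005, 0.005, -0.003] 0.9
[0.009, 0.008, -0.003] 1.6
```

The wall is at about 178.8° against a target of 172°, so q is about 1.45. There is 5 N at the click rim, so I'll push on a little.

Request:
{"method": "arm_command", "body": {"rows": [[[0.002,0.002,0],1,-1],[[0.004,0.004,0],1,-1],[[0.006,0.006,0],1,-1],[[0.007,0.008,0],1,-1],[[0.008,0.009,0],1,-1],[[0.008,0.009,0],1,-1]]}}

```text
time: 16.7
eef_pos: [504.9, 125.2, 97.6]
ee_rot: [0.734, 0.679, -0.0, -0.004]
force: [-7.0, 6.4, -1.4]
gripper_width: 0.996
gripper_force: 3.6
```

Run:
```python
from look import *
s=sense();print(s["force"].round(1)); wallq()
rows([1.54,1.57],100)
```

```text
[-7.   6.4 -1.4]
[254 198 264 139] len mm 176.0 dir 169.7 q if long wall -1.53
[255 198 264 142] len mm 167.0 dir 170.2 q if long wall -1.54
[256 199 264 146] len mm 157.0 dir 170.7 q if long wall -1.55
[257 172 259 138] len mm 101.0 dir 175.9 q if long wall -1.64
[229 179 235 146] len mm 99.0 dir 169.5 q if long wall -1.53
[229 177 234 148] len mm 87.0 dir 170.0 q if long wall -1.54
[230 179 235 150] len mm 87.0 dir 170.0 q if long wall -1.54
[258 167 262 139] len mm 84.0 dir 171.2 q if long wall -1.56
at [505.  125.   97.7] yaw 85.6 tilt 0.38 j [0.13 0.09 1.64 0.01 1.42 0.21] t 16.8
[-0.006, -0.004, -0.002] 0.0
[-0.001, -0.0, -0.002] 0.7
```

It snapped in: the wall is at about 170.5°, and the hood's own edge reads the same. Backing straight off and then rising.

Request:
{"method": "arm_command", "body": {"rows": [[[0,-0.004,0],0,-1],[[0,-0.012,0],0,-1],[[0,-0.025,0],0,-1],[[0,-0.04,0],0,-1],[[0,-0.05,0],0,-1],[[0,-0.05,-0.03],0,-1],[[0,-0.05,-0.06],0,-1],[[0,-0.07,-0.09],0,-1],[[0,-0.1,-0.12],0,-1],[[0,-0.12,-0.12],0,-1],[[0,-0.12,-0.12],0,-1],[[0,-0.12,-0.12],0,-1]]}}

```text
time: 17.75
eef_pos: [387.5, 132.2, 219.7]
ee_rot: [0.735, 0.678, 0.002, 0.001]
force: [-0.4, 0.2, 0.6]
gripper_width: 1.0
gripper_force: 0.0
```

Run:
```python
from look import *
s=sense();print(s["force"].round(1)); wallq(); f=look(); t=grab_frame("top")
for c,st in blobs(f,(215,170,150,100),60,12): pass
a=np.hstack([cv2.resize(t["color"][75:255,170:350],(400,400),interpolation=cv2.INTER_CUBIC),cv2.resize(f["color"][150:330,225:405],(400,400),interpolation=cv2.INTER_CUBIC)])
cv2.imwrite("pics/end.png",a[:,:,::-1])
```

```text
[-0.4  0.2  0.6]
[254 198 262 138] len mm 178.0 dir 171.7 q if long wall -1.57
[256 199 264 139] len mm 178.0 dir 171.7 q if long wall -1.57
[257 199 265 141] len mm 172.0 dir 171.4 q if long wall -1.56
[255 197 263 139] len mm 172.0 dir 171.5 q if long wall -1.56
[230 180 234 148] len mm 95.0 dir 172.6 q if long wall -1.58
[257 170 261 138] len mm 96.0 dir 172.2 q if long wall -1.57
[229 179 231 154] len mm 74.0 dir 175.1 q if long wall -1.63
[233 192 255 198] len mm 65.0 dir 73.6 q if long wall 0.15
force [-0.1 -0.4  0.2]
[328.1 219.7] [32 56 97] r 177.0 q 1.93
[304.7 216.9] [ 5  8 22] r 148.0 q 1.51
```

View pics/end.png

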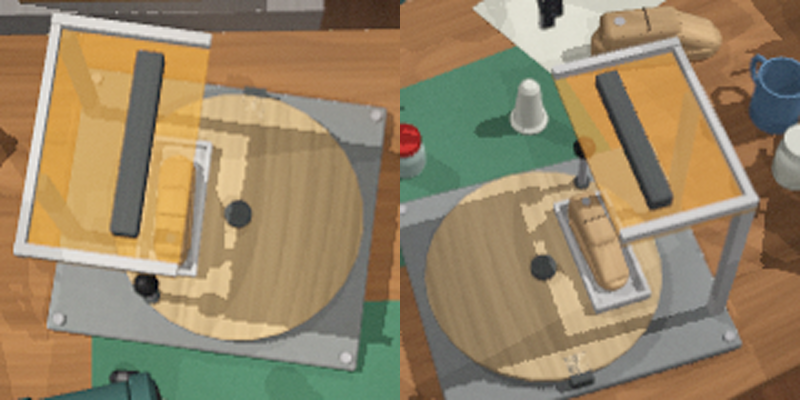

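The tray wall is at 171.7° against 172°, parallel to the hood. The last lies flat inside the tray and the arm is clear.

```bash
python3 -c "
from workcell import *
print(sign_off())"
```

```text
the job is handed in; nothing more can be done
None
```

I handed the job in at about 18 s of the 69 s. The small last lies sole down in the tray, and the turntable has clicked in under the hood (tray wall at 171.7°, target 172°). The arm is clear and nothing else was touched as far as I could see; the hand-in returned no verdict.

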